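Set the straightedge against both stop pins

TASK

On the inspection bench, slide the straightedge across the white board until its graduated front edge touches both stop pins at once, ready to measure along it. Keep it flat on the board while you slide it, leave it resting there against the pins, and do not disturb the caliper, bottle, bin or cutters.

Things in the scene. Friction and masses are not known exactly. Their poses are not given: they have to be found in the camera images.
- board: White inspection board, fixed to the bench, 320 (its x) x 420 (its y) x 10 mm thick. Origin at the centre of its underside on the bench top, so its upper face is 10 mm above the origin. z up.
- pin_left: Dark steel stop pin, an upright cylinder 16 mm in diameter and 20 mm tall, fixed on the board on the far side of the straightedge, to the robot's left. Origin at the centre of its foot, on the board's upper face. It does not move.
- pin_right: The second stop pin, the same shape and size (16 mm diameter, 20 mm tall, fixed), 140 to 235 mm from the first, to the robot's right. Origin at the centre of its foot.
- straightedge: Aluminium straightedge, loose and flat on the board between robot and pins; slides by plain friction (a few N, over 10 N if pressed down). Blade 50 (x) x 320 (y) x 6 mm thick, about 0.35 kg. Origin: centre of the blade's underside, z up. Its front (working) edge, with fine scale lines, is the long side at x = +25 mm; it starts facing the pins, away from the robot.
- straightedge_grip (a point): Middle of the black grip bar on the blade, nearer the back edge than the front: 14 mm wide (straightedge x), 110 mm long (y), centred at x = -12 mm, y = 0, standing from 6 to 30 mm above the blade's underside. This point is 18 mm above the underside. Can be pinched from above across its width.
- caliper: Bystander: digital caliper lying on the bench beyond the board, 230 mm long along its y, 14 mm thick. Origin at the beam's middle, on the bench.
- bottle: Bystander: stoppered glass bottle, 52 mm diameter, 106 mm tall, standing on the bench beyond the board. Origin at the centre of its underside.
- bin: Bystander: open blue plastic bin 140 (x) x 100 (y) x 55 mm tall on the bench to the left of the board. Origin at the centre of its underside.
- cutters: Bystander: flush cutters with black handles, 190 mm long along x, about 15 mm thick, lying on the bench to the right of the board. Origin near the middle of their length, on the bench.

How it is judged:
By the outcome, as a careful person would: the job done as asked, in the order asked, and still so for the second after the job is handed in, with the robot touching nothing.
It also fails if it takes over 54 s, if anything falls off the work surface, if the arm or the gripper's body presses on something with over 40 N, if the wrist force passes 120 N, or if a joint passes its speed limit or range.

ROBOT

A 6-joint arm with a two-finger parallel gripper is mounted at the origin on the work surface. World frame = base frame: x ahead of the robot, y to its left, z up, the work surface at z = 0. Lengths are in mm, angles in rad, forces in N, time in s.
With the tool pointing down it reaches from about 300 to 775 mm from the base axis. Payload 14.6 kg.
Tool frame: the origin (TCP) lies between the finger pads; the fingertips stand manip.tip_reach ahead of it and the grasp point (between the pads) lies 5 mm behind it (manip.tip_reach is the distance from the TCP to the fingertips, in mm); z points along the fingers, y is the line along which they close (so a half turn about z gives the same grasp; the last joint's range is limited). The gripper opens to 94 mm and grips with 3 to 60 N. Pads are 16 mm wide; open, the fingers measure 119 mm over their backs; the gripper's body (75 mm by 177 mm) begins 78 mm behind the grasp point.
Start: joints at [1.273, 0.3, 1.521, -0, 1.321, -0.067], TCP at [125.814, 535.406, 198.246] pointing down, gripper open.
Joint ranges: [-3.03, 3.03], [-0.79, 2.21], [0.23, 2.52], [-1.04, 4.18], [0, 3.07], [-2.55, 2.55]. Speed limits (rad/s): [2.22, 2.22, 2.57, 3.14, 3.14, 3.14].

INTERFACE

Orientations are given as [roll, pitch, yaw] about the fixed x, y, z axes, in that order (R = Rz(yaw) Ry(pitch) Rx(roll)).
In Python, from cell import manip gives the robot as it stands. The module is installed in compiled form; this text tells all that it offers.
- The arm moves only by the shell command python3 -m creep 'ROWS' [FORCE]. ROWS is JSON, a list of rows, each a list of 3 entries, a list of its own where there are three numbers: the opening, from -1 (shut) to 1 (fully open), then the shift along the tool's x, y, z in cm, then the turn about the tool's z in units of 5 degrees (1.0 is 5 degrees). In form: [[grip, [tx, ty, tz], roll], ...]. A call has 1 to 12 rows; each row is the pose to reach, as a shift and turn from the pose commanded when the call began, along the tool's axes at that moment; what a row does not reach only later rows make up. A row lasts 1/10 s, in which the tool goes at most 50 mm and 8.59 degrees, less where a joint would pass 70% of its speed; a pose out of reach is approached as far as the arm can. A call with a gripper value outside its range is refused whole. The fingers move at their own pace and stop on an object; FORCE is the grip in N (left out, the last holds). Time passes only in rows, so rows that repeat a pose let the fingers close. It gives the time, the measured TCP pose, the force, the opening and the grip force at its end, in the units of the state.
- manip.read_state(): the state, without advancing time (a new reading comes with each control period).
- manip.camera(name): name is "scene" or "top" or "wrist"; returns the picture (400x640x3 uint8, red, green, blue); there is no depth.
- manip.camera_params(name): a dict with "fovy" (degrees; the focal length in pixels is half the picture's height over the tangent of half this angle, whatever the lens; pixels are square), "cx", "cy" (the principal point, pixels), "origin" and "attitude" of the camera in the world. Camera axes: x right, y down, z forward; pixel columns grow to the right and rows downward; lengths in mm; the calibration is good to about 2 mm. A picture is of the moment at which its call begins: read the wrist's pose just before it. camera_params takes no time and is no camera call; for the wrist camera it gives the pose at the moment of the call.
- manip.sign_off(): hands the job in; it is judged then, once.
The state is a dict: "clock": time; "joints": joint angles; "qd": joint speeds; "effort": joint torques, N m; "eef_pos": TCP position; "eef_rot": TCP orientation; "wrist_force": force on the tool from outside, world axes, zero at the start; "moment": the same for the moment, N m; "finger_gap": finger opening in mm; "finger_force": force on a finger pad.
Only numpy, scipy, OpenCV 4.12 (cv2) and the standard library are available. Lean on these libraries where they do the work, as an engineer would, in place of code of your own. Each camera call takes 0.05 s, during which the arm holds its last target. There are 200 camera calls.

## Working session

There is one attempt and no reset: what is moved stays moved. The work goes in short steps, Python scripts to look and compute and a shell command to move; the robot and the scene stay as the last step left them, time stands still between calls to the robot, and variables do not carry over. Pictures are saved under pics/ and viewed, at most 10 in all, crops included, and the job is handed in when it is done.

```bash
mkdir -p pics; python3 - <<'E'
from cell import manip
import cv2
for n in("top","scene"):
    p=manip.camera_params(n);print(n,p)
    cv2.imwrite(f"pics/{n}0.png",manip.camera(n)[:,:,::-1])
print(manip.camera_params("wrist"),manip.tip_reach)
print(manip.read_state())
E
```

```text
top {'fovy': 47.7107387681998, 'cx': 321.6674771886283, 'cy': 197.5449885782069, 'origin': array([ 473.95623776,   65.83094075, 1029.53844987]), 'attitude': array([-2.96558655e+00, -9.86740165e-04, -1.57133309e+00])}
scene {'fovy': 53.26286806421387, 'cx': 317.2347471947993, 'cy': 193.10617370095332, 'origin': array([1053.9025686 , -105.05220835,  834.16803511]), 'attitude': array([-2.61443786, -0.01282661,  1.25490822])}
{'fovy': 62.775571750797276, 'cx': 319.36326926330304, 'cy': 199.23462344327854, 'origin': array([ 56.48846892, 551.95169512, 384.33253799]), 'attitude': array([2.89064082e+00, 4.79249593e-04, 1.33935085e+00])} 14.0
{'clock': 0.1, 'joints': array([ 1.27339178e+00,  3.00378020e-01,  1.52148091e+00,  8.32068383e-06,
        1.32073122e+00, -6.65875603e-02]), 'qd': array([ 0.00035124, -0.00374659, -0.00216237, -0.00068122, -0.00020377,
        0.00174522]), 'effort': array([ 6.91903733e-04, -5.32641470e+01, -3.53287375e+01,  7.09071779e-02,
        2.34822911e-02, -6.38648635e-05]), 'eef_pos': array([125.75010051, 535.19013845, 197.77977483]), 'eef_rot': array([-3.14059790e+00, -7.44138857e-05,  2.91077357e+00]), 'wrist_force': array([-0.26089699, -0.74954063, -0.41755947]), 'moment': array([0.01346931, 0.04448728, 0.0164941 ]), 'finger_force': 0.0, 'finger_gap': 93.71699378829672}
```

View pics/top0.png

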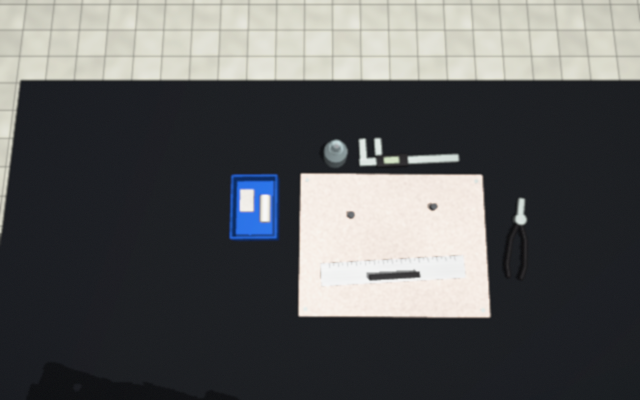

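View pics/scene0.png

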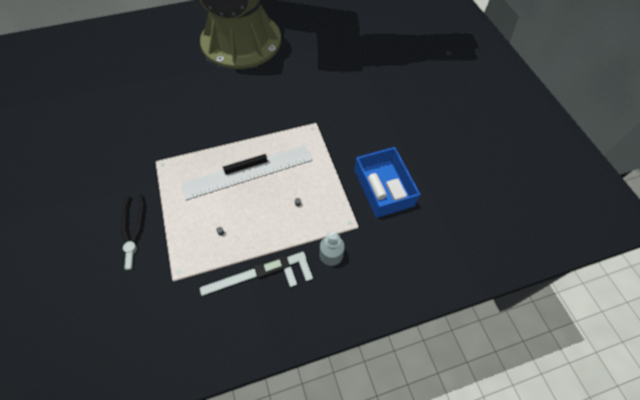

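The top view shows pins at about (350,214) and (432,207), and the grip bar from (368,276) to (420,273). In the scene view the pins are at (298,202) and (221,231), and the grip is at (245,163). Next I triangulate them.

```bash
cat > h.py <<'E'
import numpy as np, cv2
from scipy.spatial.transform import Rotation as Ro
from cell import manip
def ray(p,uv):
    f=200/np.tan(np.radians(p["fovy"]/2)); uv=np.atleast_2d(np.array(uv,float))
    d=np.c_[(uv[:,0]-p["cx"])/f,(uv[:,1]-p["cy"])/f,np.ones(len(uv))]
    return np.array(p["origin"]),d@Ro.from_euler("xyz",p["attitude"]).as_matrix().T
def plane(p,uv,z):
    o,d=ray(p,uv); return o+d*((z-o[2])/d[:,2])[:,None]
def tri(ps,uvs):
    A=np.zeros((3,3));b=np.zeros(3);L=[]
    for p,uv in zip(ps,uvs):
        o,d=ray(p,uv);d=d[0]/np.linalg.norm(d);M=np.eye(3)-np.outer(d,d);A+=M;b+=M@o;L.append((M,o))
    x=np.linalg.solve(A,b); return x,[round(float(np.linalg.norm(M@(x-o))),1) for M,o in L]
def darks(img,thr=110,amin=15):
    "dark blobs inside the largest bright warm-white blob (board)"
    g=cv2.cvtColor(img,cv2.COLOR_RGB2GRAY)
    w=((g>140)).astype(np.uint8)
    n,l,s,c=cv2.connectedComponentsWithStats(w)
    best=None
    for i in range(1,n):
        if s[i,4]>5000:
            m=(l==i)&(img[:,:,0].astype(int)>img[:,:,2].astype(int)+8)
            k=m.sum()
            if best is None or k>best[0]: best=(k,i)
    pts=np.argwhere(l==best[1])[:,::-1].astype(np.int32)
    hull=cv2.convexHull(pts);H=np.zeros(g.shape,np.uint8);cv2.fillConvexPoly(H,hull,1);H=cv2.erode(H,np.ones((5,5)))
    m=((g<thr)&(H>0)).astype(np.uint8)
    n,l,s,c=cv2.connectedComponentsWithStats(m)
    return hull,[(s[i],c[i],np.argwhere(l==i)[:,::-1]) for i in range(1,n) if s[i,4]>=amin]
E
python3 - <<'E'
from h import *
np.set_printoptions(precision=1,suppress=True)
P={};B={}
for n in("top","scene"):
    im=cv2.imread(f"pics/{n}0.png")[:,:,::-1];P[n]=manip.camera_params(n)
    h,b=darks(im);r=cv2.approxPolyDP(h,8,True)[:,0]
    print(n,"board",plane(P[n],r,10)[:,:2].tolist())
    for s,c,q in b: print(s,c)
    B[n]=b
    g=max(b,key=lambda t:t[0][4]); B[n]=dict(g=g,p=sorted([t for t in b if t is not g],key=lambda t:t[1][0]))
ps=[P["top"],P["scene"]]
if len(B["top"]["p"])==2==len(B["scene"]["p"]):
    L=tri(ps,[B["top"]["p"][0][1],B["scene"]["p"][1][1]]);R=tri(ps,[B["top"]["p"][1][1],B["scene"]["p"][0][1]])
    print("L",L,"R",R,np.linalg.norm((L[0]-R[0])[:2]))
print("grip",tri(ps,[B["top"]["g"][1],B["scene"]["g"][1]]))
for n in B:
    rc=cv2.minAreaRect(B[n]["g"][2].astype(np.float32));print(n,rc)
    q=B[n]["g"][2];v=cv2.fitLine(q.astype(np.float32),cv2.DIST_L2,0,.01,.01).ravel()
    a,b=plane(P[n],[v[2:]-30*v[:2],v[2:]+30*v[:2]],30)[:,:2];d=a-b;print("grip dir from y",np.degrees(np.arctan2(-d[0],d[1])))
E
```

```text
top board [[576.5394998710088, 790.907955244081], [1153.270397798868, 862.3663983699234], [1153.4620123984769, -723.9023277898903], [944.3749099409888, -698.0834108689585]]
[    2    80   625   150 45340] [215.9 129.6]
scene board [[713.7385859453685, 112.7094332754586], [762.3522906740873, 42.37488470463026], [710.4982917780911, -302.20259718714914], [394.1292861775512, -300.576829240365], [393.96248598879185, 115.49702069636669]]
[223 154  45  21 398] [244.9 164.3]
[296 201   5   5  20] [297.9 203.4]
[218 230   6   5  23] [220.9 232.3]
[339 230  13  12  68] [344.2 234.8]
[198 239 126  36 955] [276.2 256.2]
grip (array([770.7,  78.5, 268.4]), [174.8, 174.8])
top ((297.685791015625, 86.36398315429688), (140.76760864257812, 641.5425415039062), 76.5347900390625)
grip dir from y 7.9468143502479665
scene ((260.0009765625, 256.5063171386719), (16.42510986328125, 127.91055297851562), 81.14203643798828)
grip dir from y 176.10776200501488
```

```bash
python3 - <<'E'
s=open('h.py').read()
a=s.index("    best=None");b=s.index("    pts=")
s=s[:a]+"    i=l[seed[1],seed[0]]\n"+s[b:].replace("l==best[1]","l==i")
s=s.replace("thr=110,amin=15","seed,thr=110,amin=6").replace("w=((g>140)).astype(np.uint8)","w=cv2.morphologyEx((g>140).astype(np.uint8),cv2.MORPH_OPEN,np.ones((9,9)))").replace("np.ones((5,5)))\n    m=","np.ones((9,9)))\n    m=")
open('h.py','w').write(s)
E
cat > m.py <<'E'
from h import *
np.set_printoptions(precision=1,suppress=True)
P={};B={}
for n,sd in(("top",(320,195)),("scene",(260,215))):
    im=cv2.imread(f"pics/{n}0.png")[:,:,::-1];P[n]=manip.camera_params(n)
    h,b=darks(im,sd);r=cv2.boxPoints(cv2.minAreaRect(h)) if 0 else cv2.approxPolyDP(h,8,True)[:,0]
    print(n,"board",plane(P[n],r,10)[:,:2].tolist())
    for s,c,q in b: print(s,c)
    g=max(b,key=lambda t:t[0][4]); B[n]=dict(g=g,p=sorted([t for t in b if t is not g],key=lambda t:t[1][0]))
    q=g[2];v=cv2.fitLine(q.astype(np.float32),cv2.DIST_L2,0,.01,.01).ravel()
    a,b=plane(P[n],[v[2:]-30*v[:2],v[2:]+30*v[:2]],30)[:,:2];d=a-b;d*=np.sign(d[1]);print("grip yaw",np.degrees(np.arctan2(-d[0],d[1])), "at z30",plane(P[n],g[1],30))
ps=[P["top"],P["scene"]]
if len(B["top"]["p"])==2==len(B["scene"]["p"]):
    L=tri(ps,[B["top"]["p"][0][1],B["scene"]["p"][1][1]]);R=tri(ps,[B["top"]["p"][1][1],B["scene"]["p"][0][1]])
    print("L",L,"R",R,np.linalg.norm((L[0]-R[0])[:2]))
print("grip",tri(ps,[B["top"]["g"][1],B["scene"]["g"][1]]))
E
python3 m.py
```

```text
top board [[391.8399801418502, -301.3357778371406], [394.21996351609056, 114.47384322015631], [710.5581148546605, 112.45843536953694], [708.0609791517847, -303.50466809032935]]
[429 205   7   5  25] [431.8 206.6]
[348 213   4   5  11] [349.6 215.3]
[368 271  51   9 287] [393.1 275.1]
grip yaw 3.1770169233551613 at z30 [[480.  -90.8  30. ]]
scene board [[712.345295116186, 108.35704254346194], [705.4769807875621, -303.6071339362977], [391.821103128142, -297.8582750164274], [401.2714105780501, 115.92166312192614]]
[223 154  45  21 398] [244.9 164.3]
[296 201   5   5  20] [297.9 203.4]
[218 230   6   5  23] [220.9 232.3]
grip yaw 3.0188683286399733 at z30 [[481.8 -92.   30. ]]
L (array([614.3,   1.6,  10.6]), [0.4, 0.4]) R (array([ 633.8, -185.2,   13. ]), [0.8, 0.8]) 187.75680455356562
grip (array([479.9, -91.6,  27.1]), [0.3, 0.3])
```

Heights and sizes check out: board face at z≈10, pin spacing 188 mm, grip height 27 against the stated 28, and yaw about 3.1°. I'll move above the grip.

```bash
python3 -m creep '[[1,[-48.9,-52.8,0],14.7],[1,[-48.9,-52.8,0],14.7],[1,[-48.9,-52.8,0],14.7],[1,[-48.9,-52.8,0],14.7],[1,[-48.9,-52.8,0],14.7],[1,[-48.9,-52.8,0],14.7],[1,[-48.9,-52.8,0],14.7],[1,[-48.9,-52.8,0],14.7],[1,[-48.9,-52.8,0],14.7],[1,[-48.9,-52.8,0],14.7],[1,[-48.9,-52.8,0],14.7],[1,[-48.9,-52.8,0],14.7]]'
```

```text
clock: 1.3
eef_pos: [422.5, 11.5, 198.3]
eef_rot: [3.141, -0.0, 1.628]
wrist_force: [0.6, 1.4, 0.0]
finger_gap: 94.0
finger_force: 0.0
```

```bash
python3 -m creep '[[1,[-10.5,5.2,0],0],[1,[-10.5,5.2,0],0],[1,[-10.5,5.2,0],0],[1,[-10.5,5.2,0],0],[1,[-10.5,5.2,0],0]]'; python3 - <<'E'
from h import *
p=manip.camera_params("wrist");im=manip.camera("wrist");cv2.imwrite("pics/w1.png",im[:,:,::-1])
import pickle;pickle.dump(p,open("w1.pkl","wb"));print(p,manip.read_state()["eef_pos"],manip.read_state()["eef_rot"])
E
```

```text
clock: 1.8
eef_pos: [479.4, -87.5, 197.9]
eef_rot: [-3.141, -0.0, 1.628]
wrist_force: [-0.3, -0.3, 1.0]
finger_gap: 94.1
finger_force: 0.0
{'fovy': 62.775571750797276, 'cx': 319.36326926330304, 'cy': 199.23462344327854, 'origin': array([475.81800319, -15.98007449, 384.53309541]), 'attitude': array([ 2.89250769e+00, -5.28971794e-04,  5.64539148e-02])} [479.40199952 -87.15820289 198.16638418] [-3.14119206e+00 -2.82677053e-04  1.62875790e+00]
```

View pics/w1.png

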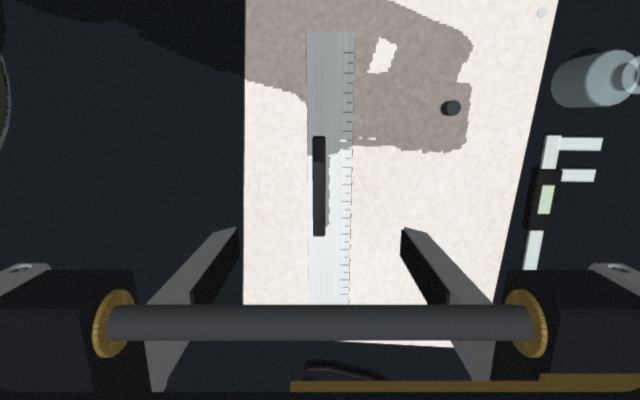

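Wrist view: grip bar spans (313–325, 136–236), left pin at (451,108) and the front edge near u≈353. The gripper hides the right pin. I'll measure from here.

```bash
cat > mw.py <<'E'
from h import *
import pickle,sys
np.set_printoptions(precision=1,suppress=True)
p=pickle.load(open("w1.pkl","rb"));im=cv2.imread("pics/w1.png");g=cv2.cvtColor(im,cv2.COLOR_BGR2GRAY)
def blob(x0,y0,x1,y1,t=75):
    n,l,s,c=cv2.connectedComponentsWithStats((g[y0:y1,x0:x1]<t).astype(np.uint8))
    i=1+np.argmax(s[1:,4]);q=np.argwhere(l==i)[:,::-1]+[x0,y0];print(s[i],c[i]+[x0,y0]);return q
q=blob(305,120,332,250);rc=cv2.minAreaRect(q.astype(np.float32));print(rc)
gp=plane(p,rc[0],40);print("grip centre z40",gp)
v=cv2.fitLine(q.astype(np.float32),cv2.DIST_L2,0,.01,.01).ravel();a,b=plane(p,[v[2:]-40*v[:2],v[2:]+40*v[:2]],40)[:,:2];d=a-b;d*=np.sign(d[1]);print("yaw",np.degrees(np.arctan2(-d[0],d[1])))
ends=plane(p,[[q[:,0].mean(),q[:,1].min()],[q[:,0].mean(),q[:,1].max()]],40);print("ends",ends)
T=manip.camera_params("top");tg=[393.1,275.1];print("tri grip",tri([p,T],[rc[0],tg]))
q=blob(430,90,472,125);c=q.mean(0);print("pinL z20",plane(p,c,20),tri([p,T],[c,[349.6,215.3]]))
print(plane(T,[[349.6,215.3],[431.8,206.6]],20))
# front edge: blade/board boundary by colour (blade neutral, board warm)
wm=im[:,:,2].astype(int)-im[:,:,0]
for y in (60,100,170,200,230,260,280): print(y,wm[y,345:360], g[y,345:360])
E
python3 mw.py
```

```text
[   7   16   13  100 1161] [318.6 184.5]
((317.9999694824219, 185.49996948242188), (98.99998474121094, 11.999998092651367), 90.0)
grip centre z40 [[478.6 -88.4  40. ]]
yaw 3.4348782363922044
ends [[ 476.4  -36.2   40. ]
 [ 482.4 -144.6   40. ]]
tri grip (array([479.4, -91.9,  23.2]), [0.7, 0.7])
[ 11  11  19  14 225] [450.  107.7]
pinL z20 [[615.3   0.4  20. ]] (array([612.5,   1.2,  25.9]), [1.2, 1.2])
[[ 612.9    1.9   20. ]
 [ 632.6 -184.1   20. ]]
60 [-6 -4 -5 -4 -4 -4 -5 -5 -3  8 12 11 14 11 12] [165 163 163 161 157 154 158 156 156 143 147 147 142 143 144]
100 [-5 -6 -6 -5 -6 -5 -6 -3  7 10 13 12 11 13 11] [161 159 157 159 158 159 158 154 134 149 149 150 148 149 151]
170 [-3 -3 -4 -3 -4 -3  0 12 12 13 12 11 12 12 13] [239 240 237 239 237 233 196 181 230 229 233 233 234 231 229]
200 [-4 -5 -5 -4 -3 -4 11 12 12 11 13 12 12 12 11] [225 222 221 224 225 221 183 230 234 232 231 232 230 229 230]
230 [-3 -4 -5 -5 -2  7 17 12 11 11 11 10 11 12 12] [238 234 236 236 234 171 205 235 238 236 236 235 237 237 236]
260 [-5 -4 -3 -5  2 13 10 10 10  9  9  9 10 10 10] [233 234 235 229 190 186 234 239 240 243 242 242 241 241 240]
280 [-5 -5 -4 -5 11 11  9 10 11  9 10  9  8 11  9] [203 204 208 212 187 237 242 242 239 240 240 242 243 242 242]
```

Both methods agree on grip centre ≈(479.4,-90.5), yaw ≈3.4°, and pins L≈(613.8,1), R≈(633,-184.5). The pin line has a yaw of about 6°, so the slide is about 98 mm with a turn of about 2.6°. I'll descend until the tips are about 4 mm above the blade.

```bash
python3 -m creep '[[0.2,[-0.3,0,5],0],[0,[-0.3,0,10],0],[-0.2,[-0.3,0,13],0],[-0.4,[-0.3,0,15],0],[-0.4,[-0.3,0,16.4],0],[-0.4,[-0.3,0,16.4],0],[-0.4,[-0.3,0,16.4],0]]' 8; python3 -m creep '[[-1,[0,0,0],0],[-1,[0,0,0],0],[-1,[0,0,0],0],[-1,[0,0,0],0],[-1,[0,0,0],0],[-1,[0,0,0],0]]' 8
```

```text
clock: 2.55
eef_pos: [480.2, -90.4, 35.0]
eef_rot: [3.141, 0.0, 1.629]
wrist_force: [0.5, -0.2, -0.2]
finger_gap: 41.3
finger_force: 0.0
clock: 3.15
eef_pos: [480.1, -91.3, 34.3]
eef_rot: [3.142, 0.0, 1.628]
wrist_force: [-0.8, 0.3, 0.3]
finger_gap: 0.7
finger_force: 0.0
```

The fingers closed on nothing, so I'll look.

```bash
python3 - <<'E'
from h import *
p=manip.camera_params("wrist");im=manip.camera("wrist");sc=manip.camera("scene")
c=cv2.resize(sc[120:290,120:360],None,fx=2.2,fy=2.2)
w=cv2.resize(im,(528,330))
cv2.imwrite("pics/c2.png",np.vstack([c[:264],w[:330]])[:,:,::-1] if c.shape[1]==528 else w)
print(p["origin"],manip.read_state())
E
```

```text
[476.31276576 -19.64830029 220.85325655] {'clock': 3.25, 'joints': array([-2.62808557e-01,  3.76604753e-01,  1.84485694e+00, -3.39841666e-06,
        9.20225830e-01, -3.19911388e-01]), 'qd': array([ 9.90751201e-05, -1.40936059e-03, -1.17157729e-03, -1.16453538e-03,
        7.68415005e-05, -9.27284880e-04]), 'effort': array([ 5.06647084e-04, -4.98784232e+01, -2.75961149e+01,  5.22345118e-02,
        4.00015991e-02,  2.57798883e-04]), 'eef_pos': array([480.05043682, -91.24790338,  34.2352494 ]), 'eef_rot': array([-3.14150175e+00, -2.72671054e-05,  1.62790122e+00]), 'wrist_force': array([ 0.26155507,  0.06425299, -0.24119059]), 'moment': array([-0.03984165,  0.04696874, -0.04055848]), 'finger_force': 0.0, 'finger_gap': 0.2901360366538232}
```

View pics/c2.png

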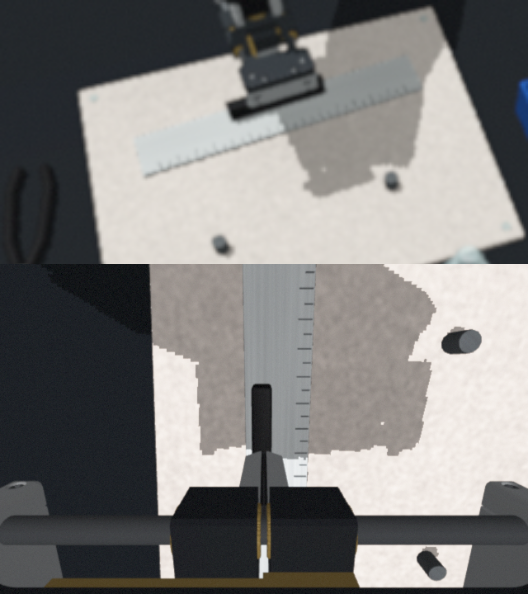

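```bash
python3 - <<'E'
from h import *
import pickle
p=manip.camera_params("wrist");im=manip.camera("wrist");cv2.imwrite("pics/w3.png",im[:,:,::-1]);pickle.dump(p,open("w3.pkl","wb"))
c=cv2.resize(im[130:400,230:410],None,fx=2.2,fy=2.2,interpolation=cv2.INTER_CUBIC)
c=np.clip(255*(c/255.)**.5,0,255).astype(np.uint8)
cv2.imwrite("pics/c3.png",c[:,:,::-1])
print(manip.read_state()["finger_gap"])
E
```

```text
0.5036243041724081
```

View pics/c3.png

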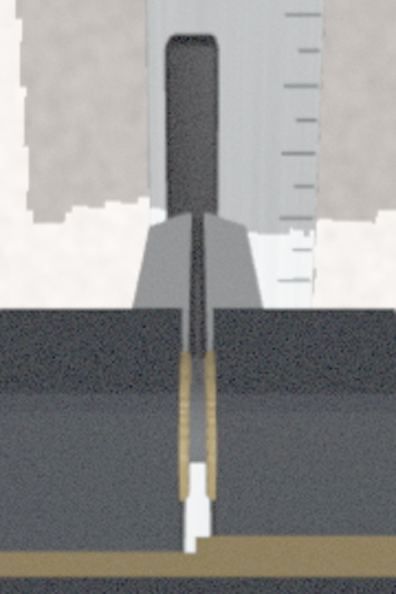

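The fingers have closed above the bar, covering its edges. I'll check the tool and board heights by triangulating between the two wrist views.

```bash
python3 - <<'E'
from h import *
import pickle
np.set_printoptions(precision=1,suppress=True)
a=pickle.load(open("w1.pkl","rb"));b=pickle.load(open("w3.pkl","rb"));T=manip.camera_params("top")
print(b["origin"],b["attitude"])
ga=cv2.imread("pics/w1.png",0);gb=cv2.imread("pics/w3.png",0);ib=cv2.imread("pics/w3.png").astype(int);ia=cv2.imread("pics/w1.png").astype(int)
for y in(30,60,90,120):
    w=ib[y,:,2]-ib[y,:,0];u=np.where(w[200:420]<2)[0]+200;k=u[(u>280)&(u<390)];print(y,k.min(),k.max())
    for z in(16,30): 
        q=plane(b,[[k.min(),y],[k.max()+1,y]],z);print("  width at z",z,np.linalg.norm(q[0]-q[1]))
def blob(g,x0,y0,x1,y1,t=75):
    n,l,s,c=cv2.connectedComponentsWithStats((g[y0:y1,x0:x1]<t).astype(np.uint8))
    i=1+np.argmax(s[1:,4]);print(s[i][:5]+[x0,y0,0,0,0]);q=np.argwhere(l==i)[:,::-1]+[x0,y0];return q
qa=blob(ga,305,120,332,250);qb=blob(gb,295,130,340,220)
ea=[qa[qa[:,1]<qa[:,1].min()+5,0].mean(),qa[:,1].min()];eb=[qb[qb[:,1]<qb[:,1].min()+5,0].mean(),qb[:,1].min()]
print("grip far end",ea,eb,tri([a,b],[ea,eb]),plane(a,ea,40),plane(b,eb,40))
pa=blob(ga,430,90,472,125);pb=blob(gb,520,70,600,120)
print("pin",tri([a,b],[pa.mean(0),pb.mean(0)]),plane(b,pb.mean(0),20))
# board left edge near robot x at several rows
for g,p in((ga,a),(gb,b)):
    for y in(60,110,140,220): 
        r=g[y];k=np.where((r[:-1]<70)&(r[1:]>120))[0];print(y,k[:5],plane(p,[[k[0]+1,y]],10)[0] if len(k) else "")
E
```

```text
[476.3 -19.6 220.8] [ 2.9 -0.   0.1]
30 295 381
  width at z 16 49.57919996300751
  width at z 30 46.1902126229298
60 295 379
  width at z 16 49.45869976110045
  width at z 30 46.07794921506223
90 296 378
  width at z 16 49.333405096270454
  width at z 30 45.961219069893836
120 296 377
  width at z 16 49.809845419248624
  width at z 30 46.40509230376854
[ 312  136   13  100 1162]
[ 305  145   24   75 1759]
grip far end [np.float64(318.3898305084746), np.int64(136)] [np.float64(316.9186046511628), np.int64(145)] (array([476.1, -38.3,   4.2]), [0.1, 0.1]) [[476.1 -36.2  40. ]] [[476.1 -35.2  40. ]]
[441 101  19  14 226]
[536  81  30  27 522]
pin (array([622.7,   1.4,   0.7]), [0.1, 0.1]) [[609.8  -0.3  20. ]]
60 [244] [393.8  37.1  10. ]
110 [] 
140 [243] [392.7 -47.1  10. ]
220 [] 
60 [] 
110 [] 
140 [] 
220 []
```

Camera height is confirmed: the blade's width comes out at 49.5 mm. In w1 the fingertips project to about 6–13 mm *above* the TCP, and here they closed over a bar whose top is at z=40. So the fingers don't reach 14 mm ahead of the TCP as stated, and I'll go by the images. I'll open, measure the tips again, and descend in small steps while watching the force.

```bash
python3 -m creep '[[-0.1,[0,0,0],0],[-0.1,[0,0,0],0],[-0.1,[0,0,0],0],[-0.1,[0,0,0],0],[-0.1,[0,0,0.6],0],[-0.1,[0,0,1.0],0],[-0.1,[0,0,1.0],0]]' 8; python3 - <<'E'
from h import *
import pickle
s=manip.read_state();p=manip.camera_params("wrist");im=manip.camera("wrist");cv2.imwrite("pics/w4.png",im[:,:,::-1]);pickle.dump(p,open("w4.pkl","wb"))
c=cv2.resize(im[150:350,200:440],None,fx=2.5,fy=2.5,interpolation=cv2.INTER_CUBIC)
c=np.clip(255*(c/255.)**.5,0,255).astype(np.uint8)
cv2.imwrite("pics/c4.png",c[:,:,::-1]);print(s["finger_gap"],s["eef_pos"],p["origin"],s["wrist_force"])
E
```

```text
clock: 4.0
eef_pos: [479.6, -91.1, 23.4]
eef_rot: [-3.14, -0.0, 1.628]
wrist_force: [-1.3, -0.2, -0.2]
finger_gap: 42.4
finger_force: 0.0
42.40306558774081 [479.6455822  -91.1348246   23.42351492] [476.10838545 -19.56728273 210.04764674] [-1.27385948 -0.21333718 -0.2044136 ]
```

View pics/c4.png

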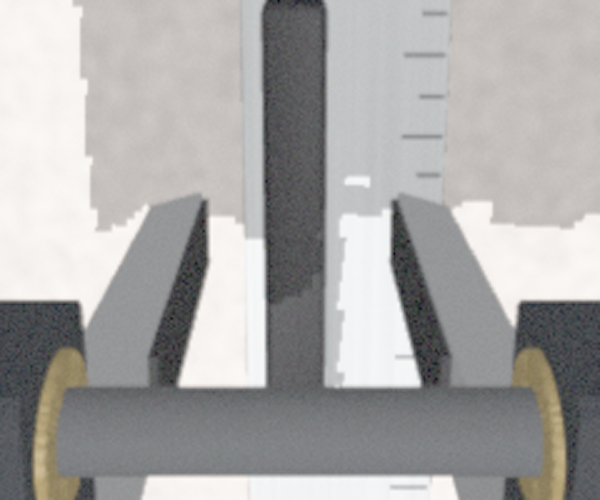

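The tip edges are at about (282,242) and (358,242), which puts the tips at z≈31–37 with the TCP at 23.4, about 8–14 mm behind it. I'll descend to TCP z≈12, so the tips are at about 20–26, and pinch.

```bash
python3 -m creep '[[-0.1,[0,0,0.5],0],[-0.1,[0,0,0.9],0],[-0.1,[0,0,1.15],0],[-0.1,[0,0,1.15],0]]' 8; python3 -m creep '[[-1,[0,0,0],0],[-1,[0,0,0],0],[-1,[0,0,0],0],[-1,[0,0,0],0],[-1,[0,0,0],0],[-1,[0,0,0],0]]' 8
```

```text
clock: 4.45
eef_pos: [479.9, -91.2, 12.3]
eef_rot: [-3.141, -0.0, 1.628]
wrist_force: [0.8, 0.4, 0.1]
finger_gap: 42.3
finger_force: 0.0
clock: 5.05
eef_pos: [479.9, -91.2, 12.8]
eef_rot: [-3.141, -0.0, 1.628]
wrist_force: [-3.7, -0.3, 3.6]
finger_gap: 13.8
finger_force: 8.0
```

Pinched, with a gap of 13.8 mm. Now I slide most of the way (88 of about 97 mm) with the 2.6° turn.

```bash
python3 -m creep '[[-1,[0,0.5,0],0],[-1,[0.1,1.4,0],-0.1],[-1,[0.1,2.4,0],-0.2],[-1,[0.2,3.4,0],-0.25],[-1,[0.2,4.4,0],-0.3],[-1,[0.3,5.4,0],-0.35],[-1,[0.3,6.4,0],-0.4],[-1,[0.3,7.3,0],-0.45],[-1,[0.4,8.1,0],-0.5],[-1,[0.4,8.6,0],-0.52],[-1,[0.4,8.8,0],-0.52],[-1,[0.4,8.8,0],-0.52]]' 8; python3 - <<'E'
from h import *
import pickle
s=manip.read_state();p=manip.camera_params("wrist");im=manip.camera("wrist");cv2.imwrite("pics/w5.png",im[:,:,::-1]);pickle.dump(p,open("w5.pkl","wb"))
print(s["eef_pos"],s["eef_rot"],p["origin"],s["wrist_force"],s["finger_gap"])
for n in("top","scene"): cv2.imwrite(f"pics/{n}5.png",manip.camera(n)[:,:,::-1])
sc=cv2.imread("pics/scene5.png")[140:290,150:370];c=cv2.resize(sc,(528,360),interpolation=cv2.INTER_CUBIC)
w=cv2.resize(im[:240,:,::-1],(528,198));cv2.imwrite("pics/c5.png",np.vstack([c,w]))
E
```

```text
clock: 6.25
eef_pos: [567.7, -82.2, 12.8]
eef_rot: [-3.141, -0.0, 1.673]
wrist_force: [-3.2, -0.1, 3.0]
finger_gap: 14.2
finger_force: 8.0
[567.71480011 -82.1913822   12.78493209] [-3.14117124e+00 -8.97516027e-05  1.67341898e+00] [560.77962498 -10.83491601 199.35734282] [-3.17455986 -0.11881901  2.96067086] 14.17613651192827
```

View pics/c5.png

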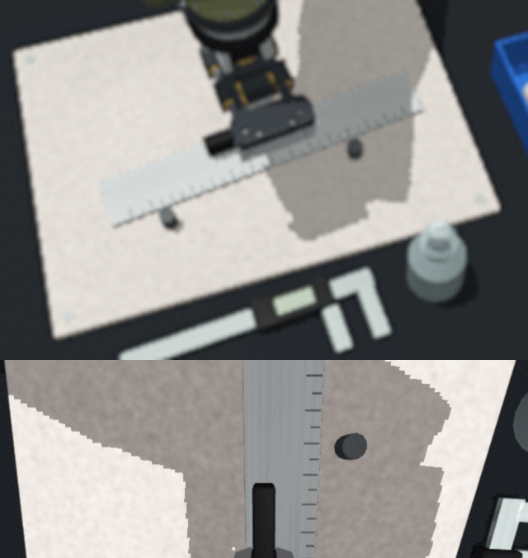

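The scene view shows the edge nearly touching the right pin, crop (168,215), with a visible gap at the left pin, crop (354,148). The wrist view shows the left pin at crop (351,446), right of the edge. I'll measure the left gap.

```bash
python3 - <<'E'
from h import *
import pickle
np.set_printoptions(precision=1,suppress=True)
p=pickle.load(open("w5.pkl","rb"));im=cv2.imread("pics/w5.png").astype(int);g=cv2.imread("pics/w5.png",0)
n,l,s,c=cv2.connectedComponentsWithStats((g[80:130,396:460]<100).astype(np.uint8));i=1+np.argmax(s[1:,4]);q=np.argwhere(l==i)[:,::-1]+[396,80];print(s[i],c[i]+[396,80])
row=int(round(q[:,1].mean()));k=q[:,0].min();kr=q[:,0].max()+1
print("foot near side z10",plane(p,[k,row],10),"top far side z30",plane(p,[kr,row],30))
E=[]
for y in range(10,200,10):
    w=im[y,:,2]-im[y,:,0];u=np.where((w[:-1]<3)&(w[1:]>=5))[0];u=u[(u>370)&(u<400)]
    if len(u):E.append(plane(p,[u.max()+1,y],16)[0])
E=np.array(E)[:,:2];f=np.polyfit(E[:,1],E[:,0],1);r=E[:,0]-np.polyval(f,E[:,1]);f=np.polyfit(E[abs(r)<1,1],E[abs(r)<1,0],1)
print("edge yaw",np.degrees(np.arctan(-f[0])),abs(r).max(),"edge x at pin L y=1",np.polyval(f,1.),"at -184",np.polyval(f,-184.))
# scene: edge vs pins
P=manip.camera_params("scene");im=cv2.imread("pics/scene5.png").astype(int)
T=manip.camera_params("top")
for nm,pp in(("top5",T),("scene5",P)):
    g=cv2.imread(f"pics/{nm}.png",0);
    for nme,(x,y) in (("L",((350,214) if nm=="top5" else (298,203))),("R",((432,207) if nm=="top5" else (221,231)))):
        w=g[y-9:y+10,x-9:x+10];n,l,s,c=cv2.connectedComponentsWithStats((w<100).astype(np.uint8))
        for j in range(1,n):
            if s[j,4]>5: print(nm,nme,s[j,4],plane(pp,c[j]+[x-9,y-9],20)[0])
E
```

```text
[   9    8   40   33 1031] [424.7 104.7]
foot near side z10 [[607.7  -0.2  10. ]] top far side z30 [[622.5   0.7  30. ]]
edge yaw 5.90194779306533 0.31477443791538917 edge x at pin L y=1 597.0084525494029 at -184 616.132699150585
top5 L 30 [614.4  -0.5  20. ]
top5 R 97 [ 634.4 -187.8   20. ]
scene5 L 42 [614.5   0.9  20. ]
scene5 R 16 [ 638.5 -183.8   20. ]
```

Both gaps are about 10 mm, so the edge is parallel to the pins (yaw 5.9°). I'll slide 7 mm more, open a little, then push with the rear finger only so the blade can seat itself on both pins.

```bash
python3 -m creep '[[-1,[0,0.3,0],0],[-1,[0,0.6,0],0],[-1,[0,0.7,0],0],[-1,[0,0.7,0],0],[-0.6,[0,0.7,0],0],[-0.6,[0,0.7,0],0],[-0.6,[0,0.7,0],0]]' 8; python3 -m creep '[[-0.6,[0,0.2,0],0],[-0.6,[0,0.3,0],0],[-0.6,[0,0.35,0],0],[-0.6,[0,0.4,0],0],[-0.6,[0,0.4,0],0]]' 8
```

```text
clock: 7.1
eef_pos: [574.8, -81.5, 12.7]
eef_rot: [3.141, 0.0, 1.673]
wrist_force: [0.1, 0.2, -0.4]
finger_gap: 19.1
finger_force: 0.0
clock: 7.6
eef_pos: [578.4, -81.1, 12.7]
eef_rot: [-3.141, -0.0, 1.673]
wrist_force: [-4.5, -0.8, 2.4]
finger_gap: 19.0
finger_force: 2.4
```

```bash
for i in 1 ; do python3 -m creep '[[-0.6,[0,0.05,0],0],[-0.6,[0,0.1,0],0],[-0.6,[0,0.1,0],0]]'; python3 -m creep '[[-0.6,[0,0.05,0],0],[-0.6,[0,0.05,0],0]]';python3 -m creep '[[-0.6,[0,0.05,0],0],[-0.6,[0,0.05,0],0]]'; done
```

```text
clock: 7.9
eef_pos: [579.4, -81.0, 12.7]
eef_rot: [-3.141, -0.0, 1.673]
wrist_force: [-6.1, -0.3, 3.1]
finger_gap: 19.3
finger_force: 3.0
clock: 8.1
eef_pos: [579.7, -80.9, 12.7]
eef_rot: [-3.14, -0.0, 1.673]
wrist_force: [-8.4, -0.3, 4.2]
finger_gap: 18.8
finger_force: 3.8
clock: 8.3
eef_pos: [579.7, -80.9, 12.7]
eef_rot: [-3.139, -0.0, 1.673]
wrist_force: [-10.4, -0.5, 6.9]
finger_gap: 19.0
finger_force: 5.5
```

```bash
python3 -m creep '[[-0.6,[0,0.05,0],0],[-0.6,[0,0.1,0],0],[-0.6,[0,0.1,0],0]]'; python3 -m creep '[[-0.6,[0,0.05,0],0],[-0.6,[0,0.1,0],0],[-0.6,[0,0.1,0],0]]'; python3 - <<'E'
from h import *
import pickle
print(manip.read_state()["moment"])
p=manip.camera_params("wrist");im=manip.camera("wrist");cv2.imwrite("pics/w6.png",im[:,:,::-1]);pickle.dump(p,open("w6.pkl","wb"))
c=[]
for n,(x0,y0) in(("scene",(200,170)),("top",(330,180))):
    a=manip.camera(n);cv2.imwrite(f"pics/{n}6.png",a[:,:,::-1]);c.append(cv2.resize(a[y0:y0+80,x0:x0+120],(600,280) if 0 else (420,280),interpolation=cv2.INTER_CUBIC))
c.append(cv2.resize(im[40:180,320:530],(420,280)))
cv2.imwrite("pics/c6.png",np.hstack([np.vstack([c[0],c[1]]),np.vstack([c[2],0*c[2]])[:, :370]])[:,:,::-1])
E
```

```text
clock: 8.6
eef_pos: [580.1, -80.8, 12.6]
eef_rot: [-3.138, -0.001, 1.673]
wrist_force: [-16.2, -1.0, 10.2]
finger_gap: 19.1
finger_force: 8.0
clock: 8.9
eef_pos: [581.1, -80.7, 12.6]
eef_rot: [-3.138, -0.001, 1.673]
wrist_force: [-15.6, -0.9, 11.0]
finger_gap: 21.7
finger_force: 8.0
[-2.84035490e-01  3.09392787e+00 -1.09925416e-03]
```

View pics/c6.png

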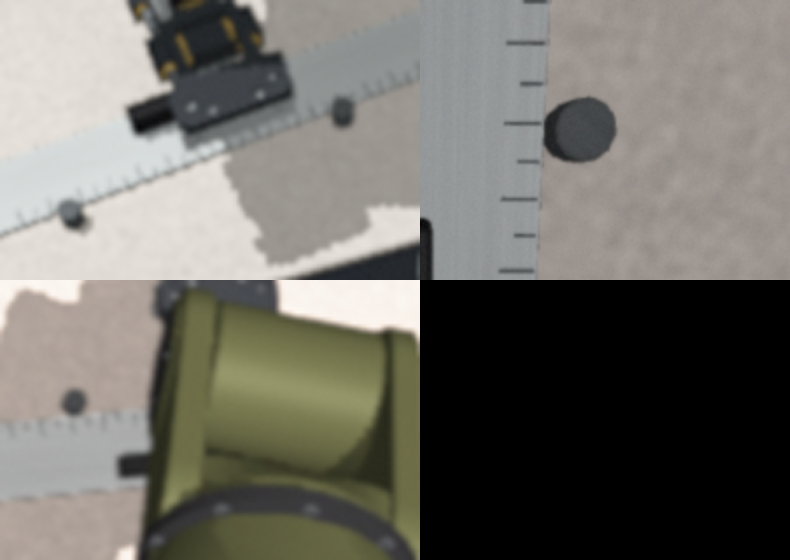

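The left pin is touching the edge at the crop's (543,128). The right pin looks touching in the scene view at crop (70,213), but it's occluded from the top. I'll back off, lift and check both pins from above.

```bash
python3 -m creep '[[-0.3,[0,-0.1,0],0],[-0.2,[0,-0.3,0],0],[-0.1,[0,-0.4,0],0],[-0.1,[0,-0.4,0],0],[-0.1,[0,-0.4,-2],0],[-0.1,[0,-0.4,-6],0],[-0.1,[-3,-0.4,-10],0],[-0.1,[-8,-0.4,-12],0],[-0.1,[-12,-0.4,-12],0],[-0.1,[-15,-0.4,-12],0],[-0.1,[-15,-0.4,-12],0],[-0.1,[-15,-0.4,-12],0]]' 8; python3 - <<'E'
from h import *
import pickle
p=manip.camera_params("wrist");im=manip.camera("wrist");cv2.imwrite("pics/w7.png",im[:,:,::-1]);pickle.dump(p,open("w7.pkl","wb"));cv2.imwrite("pics/scene7.png",manip.camera("scene")[:,:,::-1])
E
```

```text
clock: 10.25
eef_pos: [593.9, -230.4, 132.4]
eef_rot: [-3.141, -0.0, 1.672]
wrist_force: [-0.9, -0.6, 0.0]
finger_gap: 42.4
finger_force: 0.0
```

View pics/w7.png

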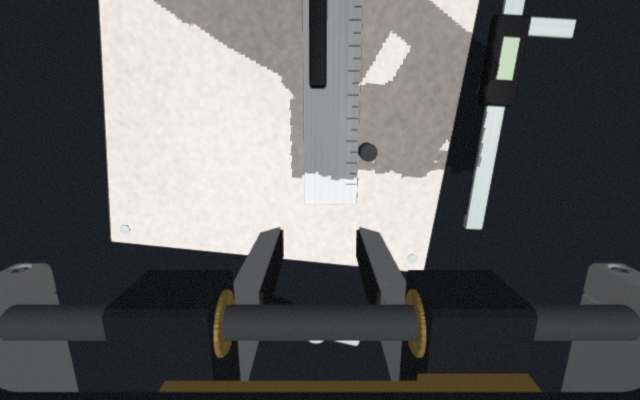

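```bash
python3 -m creep '[[-0.1,[5,0,0],0],[-0.1,[10,0,0],0],[-0.1,[15,0,0],0],[-0.1,[19,0,0],0],[-0.1,[19,0,0],0],[-0.1,[19,0,0],0]]'; python3 - <<'E'
from h import *
import pickle
p=manip.camera_params("wrist");im=manip.camera("wrist");cv2.imwrite("pics/w8.png",im[:,:,::-1]);pickle.dump(p,open("w8.pkl","wb"))
np.set_printoptions(precision=1,suppress=True)
for n in("w7","w8"):
    a=cv2.imread(f"pics/{n}.png").astype(int);g=cv2.imread(f"pics/{n}.png",0);p=pickle.load(open(n+".pkl","rb"))
    k=cv2.connectedComponentsWithStats((g[20:200,358:440]<85).astype(np.uint8));
    for j in range(1,k[0]):
        s=k[2][j]
        if 100<s[4]<900 and .6<s[2]/s[3]<1.7:
            c=k[3][j]+[358,20];x0=s[0]+358;print(n,"pin",s+[358,20,0,0,0],c)
            print(" near side z16",plane(p,[x0,c[1]],16)[0],"far top z30",plane(p,[x0+s[2],c[1]],30)[0])
            for y in (int(c[1])-3,int(c[1])-1,int(c[1])+1,int(c[1])+3): print(x0-6,g[y,x0-6:x0+4],(a[y,:,2]-a[y,:,0])[x0-6:x0+4])
    E=[]
    for y in range(5,200,5):
        w=a[y,:,2]-a[y,:,0];u=np.where((w[:-2]<3)&(w[1:-1]>=4)&(w[2:]>5))[0];u=u[(u>340)&(u<385)]
        if len(u):E.append(plane(p,[u.max()+1,y],16)[0][:2])
    E=np.array(E);f=np.polyfit(E[:,1],E[:,0],1)
    for _ in range(3):
        r=abs(E[:,0]-np.polyval(f,E[:,1]));f=np.polyfit(E[r<max(.4,np.median(r)),1],E[r<max(.4,np.median(r)),0],1)
    print(n,"edge yaw",np.degrees(np.arctan(-f[0])),"x at 1, -184",np.polyval(f,[1,-184]),len(E))
E
```

```text
clock: 10.95
eef_pos: [574.5, -39.9, 133.1]
eef_rot: [3.141, 0.0, 1.676]
wrist_force: [0.1, -0.8, -0.8]
finger_gap: 42.3
finger_force: 0.0
w7 pin [358 143  19  18 266] [367.  151.3]
 near side z16 [ 625.9 -187.    16. ] far top z30 [ 640.7 -184.    30. ]
352 [150 151 150 153 150 142  79  41  37  47] [-4 -5 -3 -3 -5 -3 -2  0 -3 -3]
352 [142 145 149 147 147 139  69  32  45  57] [-5 -3 -4 -4 -3 -4 -1 -6 -5 -6]
352 [112 107 115 115 115 125  52  37  49  65] [-5 -4 -6 -4 -5 -5 -4 -2 -3 -8]
352 [147 149 152 151 151 138  89  51  46  60] [-5 -4 -5 -3 -3 -2  1  0 -4 -4]
w7 edge yaw 5.707204510955448 x at 1, -184 [607.2 625.7] 35
w8 pin [359 148  18  18 260] [367.3 156.7]
 near side z16 [608.1  -1.3  16. ] far top z30 [622.1   1.9  30. ]
353 [140 141 143 142 143 113  55  37  39  51] [-5 -4 -7 -6 -3 -2 -1 -2  1 -4]
353 [147 150 150 148 144  97  46  43  51  67] [-5 -5 -5 -5 -3 -5  0 -4 -5 -6]
353 [159 165 162 161 154  87  46  41  61  69] [-3 -6 -5 -4 -3 -1  0 -2 -4 -5]
353 [161 162 163 161 154 103  57  45  58  69] [-4 -5 -3 -6 -5  0  0 -3 -3 -6]
w8 edge yaw 5.670622687023368 x at 1, -184 [607.3 625.7] 26
```

Both pins meet the edge with no board visible between. The edge is at yaw 5.7° against 5.6° for the pin line, within about 0.5 mm at each end. For certainty I'll do one more gentle push left of centre with the rear finger, which seats both ends.

```bash
python3 -m creep '[[-0.1,[-1.3,0,3],0],[-0.1,[-1.3,0,7],0],[-0.1,[-1.3,0,10],0],[-0.1,[-1.3,0,11.5],0],[-0.1,[-1.3,0.4,11.8],0],[-0.1,[-1.3,0.8,11.8],0],[-0.1,[-1.3,1.1,11.8],0],[-0.1,[-1.3,1.2,11.8],0],[-0.1,[-1.3,1.2,11.8],0]]' 15;  python3 -m creep '[[-0.1,[0,0.05,0],0],[-0.1,[0,0.1,0],0],[-0.1,[0,0.1,0],0]]'; python3 -m creep '[[-0.1,[0,0.05,0],0],[-0.1,[0,0.1,0],0],[-0.1,[0,0.1,0],0]]'
```

```text
clock: 11.9
eef_pos: [588.4, -53.0, 15.6]
eef_rot: [3.14, 0.0, 1.673]
wrist_force: [-0.1, -1.0, 0.5]
finger_gap: 42.0
finger_force: 0.0
clock: 12.2
eef_pos: [588.6, -52.9, 14.8]
eef_rot: [-3.141, -0.0, 1.673]
wrist_force: [-2.2, -0.1, 2.7]
finger_gap: 42.0
finger_force: 1.4
clock: 12.5
eef_pos: [588.7, -52.9, 14.8]
eef_rot: [-3.139, -0.0, 1.673]
wrist_force: [-10.7, -1.6, 8.4]
finger_gap: 42.3
finger_force: 5.2
```

It stalled on contact, so it's seated. One slight extra push, then retract and check.

```bash
python3 -m creep '[[-0.1,[0,0.05,0],0],[-0.1,[0,0.05,0],0],[-0.1,[0,-0.3,0],0],[-0.1,[0,-0.8,0],0],[-0.1,[0,-1.2,0],0],[-0.1,[0,-1.2,0],0],[-0.1,[0,-1.2,-3],0],[-0.1,[0,-1.2,-8],0],[-0.1,[0,-1.2,-12],0],[-0.1,[0,-1.2,-12],0],[-0.1,[0,-1.2,-12],0]]'; python3 - <<'E'
from h import *
import pickle
p=manip.camera_params("wrist");im=manip.camera("wrist");cv2.imwrite("pics/w9.png",im[:,:,::-1])
a=manip.camera("scene");cv2.imwrite("pics/scene9.png",a[:,:,::-1])
cv2.imwrite("pics/c9.png",np.vstack([cv2.resize(a[140:280,130:370],(720,420),interpolation=cv2.INTER_CUBIC)[:300],cv2.resize(im[60:220,250:450],(375,300)) @np.eye(3) if 0 else np.hstack([cv2.resize(im[60:220,250:450],(375,300)),np.zeros((300,345,3),np.uint8)])])[:,:,::-1])
E
```

```text
clock: 13.6
eef_pos: [578.1, -54.0, 135.2]
eef_rot: [3.14, 0.0, 1.673]
wrist_force: [-0.0, 0.5, -0.8]
finger_gap: 42.2
finger_force: 0.0
```

View pics/c9.png

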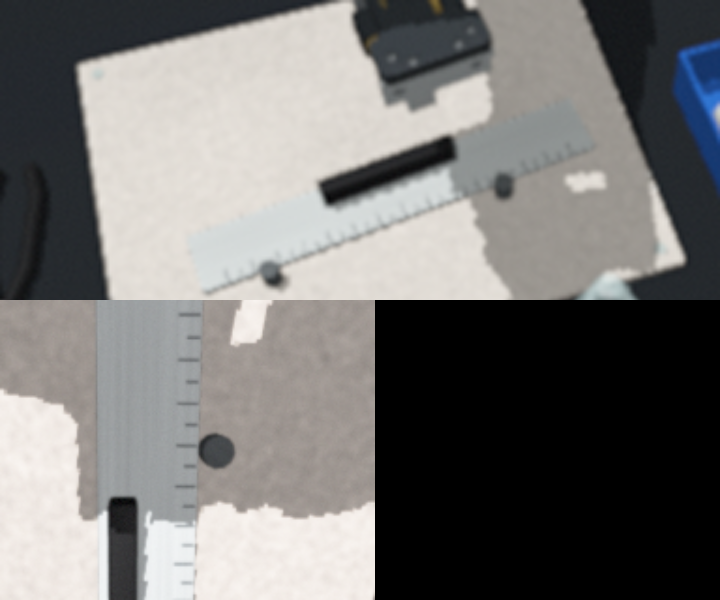

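The scene view shows the blade flat against both pins, at crop (271,272) and (503,186). The wrist view shows the left pin touching at crop (200,450), and the arm is clear. Handing in.

```bash
python3 -c "
from cell import manip
print(manip.sign_off())"
```

```text
the job is handed in; nothing more can be done
None
```

I slid the straightedge flat across the board until its graduated edge met both stop pins (to within about 0.5 mm in the camera views), left it resting there with the arm clear, and handed in the job at about 14 s of the 54 s limit; the arm stayed clear of the caliper, bottle, bin and cutters.

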